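# Set the sliding stop of a drill jig and drop its hinged plate

## Task

A small wooden block lies in the trough of the drill jig. Squeeze the release lever of the jig's sliding stop, keep it squeezed while you slide the stop to the last notch before the block (close up to the block without shoving it), and let go so that the tooth locks in that notch. Then push the open hinged drill plate past upright and let it fall shut over the block by its own weight.

Things in the scene. Friction and masses are not known exactly. Their poses are not given: they have to be found in the camera images.
- jig: Drill jig screwed to the bench: pale wooden base 280x130x18 mm, two brown rails (tops at z 40 mm) forming a trough 41 mm wide. Origin: centre of its underside. x runs along the trough from the sliding stop (near the robot) to block and dark fixed fence (far end, 3 mm behind the block); y left, z up. A notched steel bar, top at z 40 mm, lies along its right side, y -50 mm.
- stop (a joint): Aluminium sliding stop on the near half of the jig. Travel in m along the jig's +x: 0 where it starts (near end), up to 0.105. Locking notches at every 15 mm: 0, 0.015, 0.030 ... 0.105. It slides freely (about 1 N) only while the lever is squeezed.
- lever (a joint): Dark steel release lever, right (-y) side of the stop. rad: 0 = out, tooth down in a notch; 0.28 = fully squeezed. The tooth clears the bar above 0.21. Spring: about 4 N at the start, 8 N at the end, at grip's height; springs out when let go. Up to 2.5 mm off a notch the tooth still draws the stop into it; farther off it stays up on a crest.
- grip (a point): Pinch point on the stop, 98 mm above the bench, midway between its two upright plates when squeezed; axes as the jig's. Left plate fixed, outer face 21 mm to +y; right plate (lever) outer face 32 mm to -y when out, 21 mm squeezed. Plates 30 mm wide along x, tops 20 mm above the point; the stop's saddle is 48 mm below it, the lever's tail (right side) 37 mm below.
- stop_face (a point): Centre of the flat end face of the stop that looks to the block (+x of the jig), 27 mm above the bench; 45 mm ahead (+x) of grip.
- block_end (a point): Centre of the block's end face that looks to the stop, 27 mm above the bench. The block is a loose wooden offcut 85 mm long along the trough, 34 wide, 18 high, lying on the jig's base. The distance along the jig's x from stop_face to this point is the gap.
- leaf (a joint): Hinged aluminium drill plate with three dark bushes, 80 mm along the jig's x, 6 mm thick, reaching 108 mm from its hinge to the tip of its tab, 0.16 kg. rad: 0 = shut, flat over the trough; 1.57 = upright; it starts open at about 1.92, leaning to the left (+y) against its end stop. No spring: it falls to whichever side it leans.
- leaf_hinge (a point): Middle of the plate's hinge line, 48 mm above the bench, on the left (+y) side of the jig; the hinge line runs along the jig's x. Axes are the jig's.
- leaf_tab (a point): Tip area of the small tab on the plate's free edge, 105 mm from the hinge line, at the middle of its width. When the plate is open it is about 146 mm above the bench and 36 mm to the left (+y) of the hinge.
Not all that is in view belongs to the job. Leave any yellow look-alike of the part that bears block_end alone.

How it is judged:
On the way, in this order (a step that is already met when the one before it is completed fails the run):
1. the lever is held squeezed while the stop is moved out of its first notch (value of joint lever above 0.19 rad and value of joint stop above 0.02 m), for 0.05 s.
2. the stop is locked in the last notch before the block (gap under 19 mm, tooth fully down) and let go, with the plate still open (value of joint lever below 0.05 rad and x of block_end in the frame of stop_face below 0.019 m and contact force between the fingers and jig below 0.3 N and value of joint leaf above 1.6 rad), for 0.2 s.
At the end, for the whole second after the job is handed in: The stop is locked (lever out, below 0.05 rad) in a notch with a gap of less than 19 mm to the block; the block lies in the trough within 10 mm of where it was; the drill plate lies shut (below 0.06 rad) (value of joint lever below 0.05 rad and x of block_end in the frame of stop_face between -0.003 and 0.019 m and value of joint leaf below 0.06 rad and distance of block_end from where it was at the start of the episode below 0.01 m); the robot touches nothing.
It fails at once if the block was shoved or lifted more than 10 mm (distance of block_end from where it was at the start of the episode above 0.01 m).
It fails at once if the plate was carried or pressed down by the robot instead of falling shut by itself (touched while lower than 0.8 rad) (value of joint leaf below 0.8 rad and contact force between any of the fingers, the arm and leaf above 0.5 N).
It also fails if it takes over 51 s, if anything falls off the work surface, if the arm or the gripper's body presses on something with over 40 N, if the wrist force passes 120 N, or if a joint passes its speed limit or range.

## Robot

A 6-joint arm with a two-finger parallel gripper is mounted at the origin on a cart in front of the work surface, level with it; the furniture and walls round the work are solid. World frame = base frame: x ahead of the robot, y to its left, z up, the work surface at z = 0. Lengths are in m, angles in rad, forces in N, time in s.
With the tool pointing down it reaches from about 0.25 to 0.725 m from the base axis. Payload 4 kg.
Tool frame: the origin (TCP) lies midway between the tips of the shut fingers; the grasp point (between the pads) lies 19 mm behind it; z points along the fingers, y is the line along which they close (so a half turn about z gives the same grasp; the last joint's range is limited). The gripper opens to 85 mm and grips with 20 to 120 N. Pads are 22 mm wide; open, the fingers measure 114 mm over their backs; the gripper's body (76 mm by 85 mm) begins 54 mm behind the grasp point. The pads swing forward as they close: fully open they stand 13 mm farther back than shut.
Start: joints at [-1.264, 0.241, 0.005, 1.335, 0, 1.571], TCP at [0.151, -0.477, 0.202] pointing down, gripper open.
Joint ranges: [-2.72, 2.72], [-1.05, 1.87], [-1.09, 1.28], [-1.99, 2.15], [-1.42, 1.44], [-3.14, 3.14]. Speed limits (rad/s): [2.79, 2.79, 3.14, 3.14, 3.14, 3.14].

## Interface

Orientations are given as a unit quaternion [x, y, z, w].
In Python, from workcell import bot gives the robot as it stands. The module is installed in compiled form; this text tells all that it offers.
- The arm moves only by the tool jog_arm, never from a script. Its argument "deltas" is a list of rows, each an object with "fingers": the opening, from 0 (shut) to 1 (fully open); "delta_pos": the shift along the tool's x, y, z normalised to -1 to 1, where 1 is 300 mm, a list of three; "yaw": the turn about the tool's z normalised to -1 to 1, where 1 is pi/4 rad. A call has 1 to 12 rows; each row is the pose to reach, as a shift and turn from the pose commanded when the call began, along the tool's axes at that moment; what a row does not reach only later rows make up. A row lasts 1/10 s, in which the tool goes at most 50 mm and 8.59 degrees, less where a joint would pass 70% of its speed; a pose out of reach is approached as far as the arm can. A call with a number of a shift or a turn outside -1 to 1 is refused whole. A call with a gripper value outside its range is refused whole. The fingers move at their own pace and stop on an object; the grip force is fixed at half the most. Time passes only in rows, so rows that repeat a pose let the fingers close. It gives the time, the measured TCP pose, the force, the opening and the grip force at its end, in the units of the state.
- bot.get_obs(): the state, without advancing time (a new reading comes with each control period).
- bot.camera(name): name is "scene" or "top" or "wrist"; returns a dict with "image" (400x640x3 uint8, red, green, blue), "range_z" (400x640 float32, m along the optical axis (not along the pixel's ray), 0 where there is no reading), "fx", "fy", "cx", "cy" (pixels), "rvec" (rotation vector, rad) and "tvec" (3), from world to camera coordinates, as OpenCV has them. Camera axes: x right, y down, z forward; pixel columns grow to the right and rows downward; lengths in m; the calibration is good to about 2 mm. A picture is of the moment at which its call begins.
- bot.job_done(): hands the job in; it is judged then, once.
The state is a dict: "clock": time; "joint_pos": joint angles; "joint_vel": joint speeds; "tau": joint torques, N m; "eef_pos": TCP position; "tool_rot": TCP orientation; "ft_force": force on the tool from outside, world axes, zero at the start; "ft_torque": the same for the moment, N m; "grip_width": finger opening in m; "grasp_force": force on a finger pad.
Only numpy, scipy, OpenCV 4.12 (cv2) and the standard library are available. Lean on these libraries where they do the work, as an engineer would, in place of code of your own. Each camera call takes 0.05 s, during which the arm holds its last target. There are 200 camera calls.

## Working session

There is one attempt and no reset: what is moved stays moved. The work goes in short steps, Python scripts to look and compute and a tool call to move; the robot and the scene stay as the last step left them, time stands still between calls to the robot, and variables do not carry over. Pictures are saved under pics/ and viewed, at most 10 in all, crops included, and the job is handed in when it is done.

Besides the shell and the picture viewer there is one more tool, called after "Emit:" by a JSON object that holds its "name" and its "arguments", one argument or row to a line. jog_arm: Moves the arm, as the interface text tells. Scaled input: -1 to 1 covers 300 mm each way for a shift and pi/4 rad each way for a turn. Its arguments: {"type":"object","properties":{"deltas":{"type":"array","items":{"type":"object","properties":{"fingers":{"type":"number"},"delta_pos":{"type":"array","items":{"type":"number"}},"yaw":{"type":"number"}}}}},"required":["deltas"]}

```bash
mkdir -p pics; cat > h.py <<'E'
import numpy as np,cv2
from workcell import bot
def cam(n,f=None):
    c=bot.camera(n); 
    if f: cv2.imwrite('pics/'+f,c['image'][:,:,::-1])
    R=cv2.Rodrigues(np.array(c['rvec'],float))[0]; t=np.array(c['tvec'],float).reshape(3)
    return c,R,t
def ray(C,u,v,z):
    c,R,t=C; d=R.T@np.array([(u-c['cx'])/c['fx'],(v-c['cy'])/c['fy'],1]); o=-R.T@t
    return o+d*(z-o[2])/d[2]
def pts(C):
    c,R,t=C; v,u=np.mgrid[:400,:640]; Z=c['range_z']
    P=np.stack([(u-c['cx'])/c['fx']*Z,(v-c['cy'])/c['fy']*Z,Z],-1)
    return (P-t)@R
E
python3 - <<'E'
from h import *
for n in('scene','top'):
    C=cam(n,n+'.png'); np.savez(n+'.npz',P=pts(C),im=C[0]['image'],Z=C[0]['range_z']); print(n,-C[1].T@C[2])
a=[cv2.imread('pics/%s.png'%n) for n in('scene','top')]
o=bot.get_obs();print(o)
E
```

```text
scene [ 0.08170825 -0.93303093  0.52925085]
top [ 0.34420612 -0.30952221  0.92747098]
{'clock': 0.1, 'joint_pos': array([-1.26402912e+00,  2.41363280e-01,  3.86318242e-03,  1.33519872e+00,
       -3.92536367e-05,  1.57076139e+00]), 'joint_vel': array([-0.0012345 , -0.00042086,  0.00153083,  0.00130243,  0.00059966,
        0.00021581]), 'tau': array([-2.21836638e-05, -3.73137975e+01,  2.53010076e+01,  1.08374428e-02,
        3.79890560e-05, -3.14599610e-06]), 'eef_pos': array([ 0.15078987, -0.47607145,  0.20139084]), 'tool_rot': array([ 9.88256660e-01,  1.52800096e-01, -1.64713642e-04, -9.37079309e-04]), 'ft_force': array([-0.06934313, -0.02091202,  0.02137274]), 'ft_torque': array([ 0.01561289, -0.01135134,  0.00827509]), 'grasp_force': 0.0, 'grip_width': 0.08543318700114323}
```

View pics/scene.png

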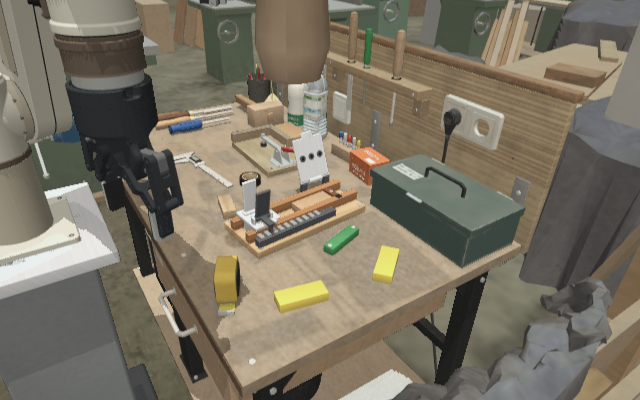

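View pics/top.png

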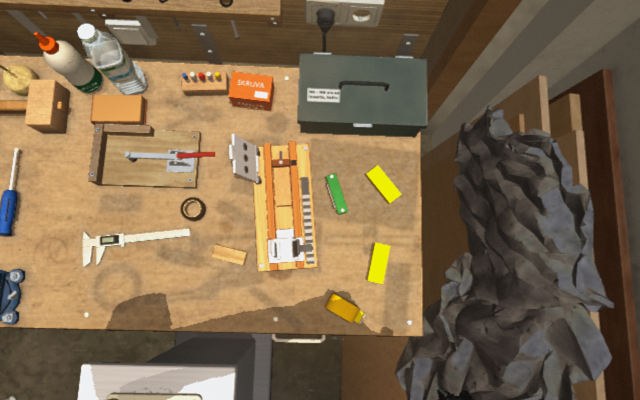

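Top view: the jig runs from (287,270) to (285,143). The stop is at (285,247), the open plate at (243,158). Candidates for the block: wood piece in the trough (283,185), loose offcut (229,254), yellow blocks (383,185) and (379,263). I choose the one in the trough and check it in a crop.

```bash
python3 - <<'E'
from h import *
a=cv2.imread('pics/top.png')[130:280,220:330]; b=cv2.imread('pics/scene.png')[120:260,210:370]
a=cv2.resize(a,None,fx=4,fy=4,interpolation=cv2.INTER_CUBIC); cv2.imwrite('pics/ca.png',a[:600])
D=np.load('top.npz');P=D['P']
def med(u,v): return np.round(np.median(P[v-1:v+2,u-1:u+2].reshape(-1,3),0),4)
for uv in [(283,152),(283,170),(283,185),(283,200),(283,215),(283,225),(285,240),(300,240),(275,250),(300,165),(268,165),(268,220),(296,200),(307,200),(262,260),(312,260),(240,160)]: print(uv,med(*uv))
# base: points with z ~18mm
X=P.reshape(-1,3); m=(X[:,0]>0.2)&(X[:,0]<.75)&(X[:,1]<-.1)&(X[:,1]>-.45)
for lo,hi in [(.014,.022),(.036,.044)]:
    k=m&(X[:,2]>lo)&(X[:,2]<hi)
    mask=k.reshape(400,640).astype('uint8'); n,l,s,c=cv2.connectedComponentsWithStats(mask)
    q=X[k]
    print(lo,k.sum(),[ (x[:5].tolist()) for x in s[1:] if x[4]>60])
    print(cv2.minAreaRect(q[:,:2].astype('float32')*1000))
E
```

```text
(283, 152) [ 0.6171 -0.2405  0.0166]
(283, 170) [ 0.5703 -0.2439  0.0351]
(283, 185) [ 0.5367 -0.2451  0.0354]
(283, 200) [ 0.5033 -0.2468  0.0356]
(283, 215) [ 0.4729 -0.247   0.0173]
(283, 225) [ 0.4506 -0.2478  0.0173]
(285, 240) [ 0.4153 -0.2556  0.0481]
(300, 240) [ 0.4163 -0.2872  0.0483]
(275, 250) [ 0.3916 -0.239   0.0889]
(300, 165) [ 0.5852 -0.2802  0.0179]
(268, 165) [ 0.5793 -0.2108  0.0387]
(268, 220) [ 0.458  -0.2169  0.0399]
(296, 200) [ 0.5032 -0.2751  0.0396]
(307, 200) [ 0.5054 -0.2988  0.0322]
(262, 260) [ 0.3734 -0.2061  0.0172]
(312, 260) [ 0.3756 -0.3139  0.039 ]
(240, 160) [ 0.5667 -0.1634  0.1179]
0.014 4335 [[271, 145, 19, 16, 251], [296, 144, 21, 124, 920], [253, 147, 17, 125, 1246], [272, 167, 22, 64, 527], [366, 167, 10, 18, 86], [326, 174, 22, 40, 437], [367, 243, 8, 39, 159], [213, 245, 33, 20, 413], [277, 262, 20, 8, 132]]
((517.7744140625, -282.2322082519531), (351.50732421875, 447.9887390136719), 87.2590103149414)
0.036 2259 [[263, 141, 39, 99, 1552]]
((498.61065673828125, -263.05291748046875), (335.73248291015625, 467.00225830078125), 84.36591339111328)
```

View pics/ca.png

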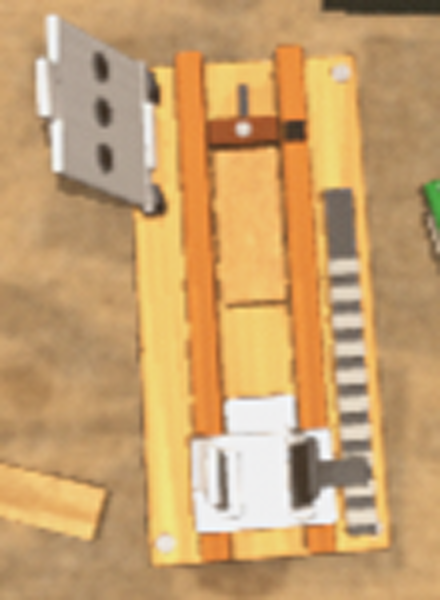

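The crop confirms it: block in the trough (near end at crop (256,302)), stop nose front edge at crop (260,398), lever with its tail to the right at (340,470), plate open to the left.

```bash
python3 - <<'E'
from h import *
D=np.load('top.npz');P=D['P'];X=P[144:272,250:318].reshape(-1,3)
k=(X[:,2]>.012)&(X[:,2]<.023)
# drop inner fringe ok
r=cv2.minAreaRect(X[k][:,:2].astype('float32')*1000);print(r,cv2.boxPoints(r))
# left edge & right edge lines of base via rows
L=[];Rr=[]
for v in range(165,262):
    row=P[v,250:320]; g=np.where((row[:,2]>.012)&(row[:,2]<.05))[0]
    if len(g): L.append(row[g[0]]);Rr.append(row[g[-1]])
for q in(L,Rr):
    q=np.array(q)*1000; f=cv2.fitLine(q[:,:2].astype('float32'),cv2.DIST_HUBER,0,.01,.01).ravel(); print('edge',f,np.degrees(np.arctan(f[1]/f[0])))
for v in list(range(156,172,1))+list(range(200,235)): print(v,np.round(P[v,283]*1000,1),D['im'][v,283])
# stop uprights: points z>60mm
m=(P[...,2]>.06)&(P[...,0]<.46)&(P[...,0]>.33)&(P[...,1]<-.18)&(P[...,1]>-.36)
n,l,s,c=cv2.connectedComponentsWithStats(m.astype('uint8'))
for i in range(1,n):
    if s[i][4]>5: q=P[l==i]*1000; print('up',s[i],q.min(0),q.max(0),np.median(q,0))
S=np.load('scene.npz')['P']; m=(S[...,2]>.06)&(S[...,0]<.46)&(S[...,0]>.33)&(S[...,1]<-.18)&(S[...,1]>-.36)
n,l,s,c=cv2.connectedComponentsWithStats(m.astype('uint8'))
for i in range(1,n):
    if s[i][4]>5: q=S[l==i]*1000; print('scn',s[i],q.min(0),q.max(0),np.median(q,0))
for nm,Q in(('t',P),('s',S)):
    m=(Q[...,2]>.06)&(Q[...,0]<.66)&(Q[...,0]>.48)&(Q[...,1]<-.1)&(Q[...,1]>-.24); q=Q[m]*1000; print(nm,m.sum(),q.min(0),q.max(0),q.mean(0),q[q[:,2]>130].mean(0) if (q[:,2]>130).any() else'')
E
```

```text
((494.27734375, -246.23214721679688), (279.554443359375, 130.06539916992188), 5.910216808319092) [[ 348.5467  -195.93799]
 [ 361.9395  -325.312  ]
 [ 640.008   -296.5263 ]
 [ 626.6152  -167.15228]]
edge [ 9.9556726e-01  9.4052330e-02  4.5926657e+02 -1.8630547e+02] 5.396778
edge [ 9.9453914e-01  1.0436430e-01  4.7923041e+02 -3.1199237e+02] 5.990542
156 [ 607.1 -241.1   17.8] [241 184 102]
157 [ 604.7 -241.2   18.2] [241 184 100]
158 [ 603.2 -241.1   15.2] [236 171  91]
159 [ 594.7 -242.9   37.2] [181 106  54]
160 [ 591.8 -243.1   39.2] [163  85  44]
161 [ 589.7 -243.2   38.5] [164  93  55]
162 [ 586.9 -243.4   40.8] [166  98  62]
163 [ 586.  -243.1   35.5] [159  89  50]
164 [ 583.5 -243.3   36.5] [152  82  44]
165 [ 580.7 -243.5   38.4] [115  66  37]
166 [ 579.9 -243.2   33. ] [103  67  37]
167 [ 577.7 -243.3   32.7] [188 124  70]
168 [ 575.2 -243.5   33.5] [241 179 101]
169 [ 572.8 -243.6   33.8] [241 182 107]
170 [ 570.  -243.9   36.2] [238 180 104]
171 [ 568.  -243.9   35.2] [238 178 102]
200 [ 503.3 -246.7   34.5] [241 195 113]
201 [ 500.9 -246.9   35.7] [241 197 114]
202 [ 499.2 
[... 1477 characters left out ...]
92724   65.6097065 ]
up [271 241   6  17  84] [ 344.20612213 -309.52221157   63.00754959] [ 407.50618771 -232.98224409  927.47098194] [ 391.77108562 -237.58360548  115.54006775]
scn [242 179  33  46 829] [ 375.00833317 -312.98577245   60.00091403] [ 418.83675796 -234.37156407  118.6965908 ] [ 394.80268071 -280.86931656   87.17383791]
t 904 [ 535.61283819 -187.14497772   60.10087477] [ 616.56950471 -100.23469574  151.17939008] [ 575.10758151 -164.89876838  107.52455294] [ 573.88978471 -153.31548549  139.30073085]
s 1197 [ 535.02159157 -188.5204728    60.03404464] [ 617.41824952 -147.89278024  150.4495437 ] [ 574.85720623 -168.77385277  102.99340155] [ 573.67017425 -155.88841274  137.99001826]
```

```bash
cat >> h.py <<'E'
from scipy.spatial.transform import Rotation as Ro
TH=np.radians(5.85); EX=np.array([np.cos(TH),np.sin(TH),0]); EY=np.array([-np.sin(TH),np.cos(TH),0])
def delta(tgt,th=TH):
    o=bot.get_obs(); R=Ro.from_quat(o['tool_rot']).as_matrix(); p=np.array(o['eef_pos'])
    d=R.T@(np.array(tgt)-p)/.3; a=np.arctan2(R[1,0],R[0,0])-th
    a=(a+np.pi/2)%np.pi-np.pi/2
    print('delta',np.round(d,3),'yaw',round(a/(np.pi/4),3),'t',o['clock'],'p',np.round(p,4),'w',o['grip_width'],'F',np.round(o['ft_force'],1),o['grasp_force'])
E
python3 -c "
from h import *
delta([.3945,-.2565,.200])"
```

```text
delta [ 0.995 -0.452  0.005] yaw 0.261 t 0.1 p [ 0.1508 -0.4761  0.2014] w 0.08543318700114323 F [-0.1 -0.   0. ] 0.0
```

Emit:
{"name": "jog_arm", "arguments": {
  "deltas": [
    {"delta_pos": [0.5, -0.22, 0], "yaw": 0.13, "fingers": 1},
    {"delta_pos": [0.99, -0.45, 0], "yaw": 0.26, "fingers": 1},
    {"delta_pos": [0.995, -0.452, 0], "yaw": 0.261, "fingers": 1},
    {"delta_pos": [0.995, -0.452, 0], "yaw": 0.261, "fingers": 1},
    {"delta_pos": [0.995, -0.452, 0], "yaw": 0.261, "fingers": 1},
    {"delta_pos": [0.995, -0.452, 0], "yaw": 0.261, "fingers": 1},
    {"delta_pos": [0.995, -0.452, 0], "yaw": 0.261, "fingers": 1},
    {"delta_pos": [0.995, -0.452, 0], "yaw": 0.261, "fingers": 1},
    {"delta_pos": [0.995, -0.452, 0], "yaw": 0.261, "fingers": 1},
    {"delta_pos": [0.995, -0.452, 0], "yaw": 0.261, "fingers": 1},
    {"delta_pos": [0.995, -0.452, 0], "yaw": 0.261, "fingers": 1}
  ]
}}

```text
clock: 1.2
eef_pos: [0.3937, -0.258, 0.2021]
tool_rot: [0.999, 0.05, -0.0, -0.0]
ft_force: [-0.6, -0.0, -0.0]
grip_width: 0.0854
grasp_force: 0.0
```

```bash
python3 - <<'E'
from h import *
delta([.3945,-.2565,.200])
C=cam('wrist','w1.png');P=pts(C); print(-C[1].T@C[2])
np.savez('w1.npz',P=P,im=C[0]['image'])
# jig-frame coordinates of plates (z>.1)
J=np.stack([(P[...,:3]-[.4943,-.2462,0])@EX,(P-[.4943,-.2462,0])@EY,P[...,2]],-1)*1000
for lo,hi in((70,125),(44,52),(36,43)):
    m=(C[0]['range_z']>0)&(J[...,2]>lo)&(J[...,2]<hi)&(abs(J[...,1])<45)&(J[...,0]>-150)&(J[...,0]<-40)
    n,l,s,c=cv2.connectedComponentsWithStats(m.astype('uint8'))
    for i in range(1,n):
        if s[i][4]>150: q=J[l==i]; print(lo,s[i],np.percentile(q,[1,50,99],axis=0).round(1).tolist())
E
```

```text
delta [ 0.003 -0.005  0.007] yaw -0.003 t 1.2 p [ 0.3937 -0.258   0.2021] w 0.08540995770695832 F [-0.6 -0.  -0. ] 0.0
[ 0.47361021 -0.25027229  0.37417312]
70 [292 160  10  44 357] [[-113.1, 16.3, 71.5], [-95.0, 18.3, 117.1], [-84.3, 22.2, 119.5]]
70 [337 161  17  42 556] [[-112.9, -32.4, 71.2], [-97.1, -26.0, 108.0], [-84.3, -20.4, 118.8]]
44 [ 285  147   68   44 1740] [[-122.7, -37.5, 46.9], [-91.7, 0.5, 49.8], [-74.4, 34.7, 51.5]]
36 [286 114  15  33 441] [[-74.5, 18.9, 37.8], [-57.9, 26.1, 40.3], [-41.0, 33.7, 41.9]]
36 [337 114  15  33 448] [[-74.7, -37.0, 37.6], [-57.0, -29.4, 40.3], [-40.2, -22.1, 42.1]]
36 [302 128  34  19 634] [[-74.5, -19.7, 38.6], [-64.4, -2.0, 40.8], [-54.8, 16.7, 42.4]]
```

View pics/w1.png

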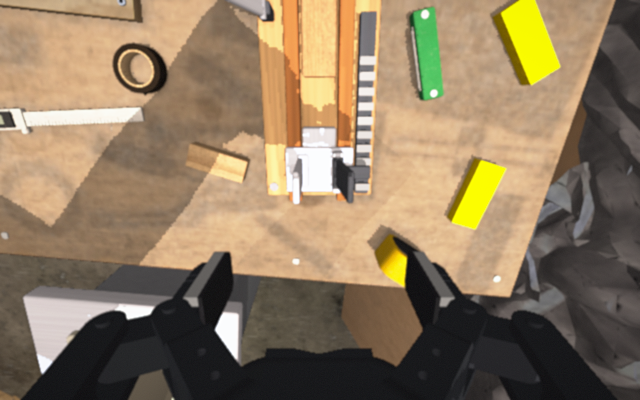

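```bash
python3 - <<'E'
from h import *
g=np.array([.4943,-.2462,0])-.0987*EX-.0007*EY; g[2]=.079; print(g); delta(g)
P=np.load('w1.npz')['P'];J=np.stack([(P-[.4943,-.2462,0])@EX,(P-[.4943,-.2462,0])@EY,P[...,2]],-1)*1000
for v in list(range(70,84))+list(range(124,132)): print(v,J[v,320].round(1))
E
```

```text
[ 0.39618536 -0.2569563   0.079     ]
delta [ 0.009 -0.003  0.411] yaw -0.003 t 1.25 p [ 0.3938 -0.2581  0.2022] w 0.08532745482755959 F [-0.1  0.3  0. ] 0.0
70 [ 4.1 -3.3 35.8]
71 [ 3.1 -3.3 36.2]
72 [ 2.1 -3.3 37.1]
73 [ 1.2 -3.3 35.6]
74 [ 0.2 -3.3 35.4]
75 [-0.8 -3.3 36.3]
76 [-1.7 -3.3 35.3]
77 [-1.7 -3.3 17.7]
78 [-2.8 -3.3 18. ]
79 [-3.8 -3.3 16.9]
80 [-4.8 -3.3 17.3]
81 [-5.9 -3.3 18. ]
82 [-7.  -3.3 18.4]
83 [-8.  -3.3 18. ]
124 [-52.6  -3.2  17.9]
125 [-53.7  -3.2  17.9]
126 [-54.4  -3.2  22.8]
127 [-54.4  -3.1  34.4]
128 [-54.9  -3.1  39.5]
129 [-56.   -3.1  39.6]
130 [-56.8  -3.1  42. ]
131 [-58.   -3.1  40.6]
```

Emit:
{"name": "jog_arm", "arguments": {
  "deltas": [
    {"delta_pos": [0.009, -0.003, 0.14], "yaw": -0.003, "fingers": 1},
    {"delta_pos": [0.009, -0.003, 0.28], "yaw": -0.003, "fingers": 1},
    {"delta_pos": [0.009, -0.003, 0.41], "yaw": -0.003, "fingers": 1},
    {"delta_pos": [0.009, -0.003, 0.41], "yaw": -0.003, "fingers": 1},
    {"delta_pos": [0.009, -0.003, 0.41], "yaw": -0.003, "fingers": 1},
    {"delta_pos": [0.009, -0.003, 0.41], "yaw": -0.003, "fingers": 1}
  ]
}}

```text
clock: 1.85
eef_pos: [0.3987, -0.2575, 0.0815]
tool_rot: [0.999, 0.052, 0.002, 0.001]
ft_force: [0.4, 0.3, 0.3]
grip_width: 0.0856
grasp_force: 0.0
```

```bash
python3 - <<'E'
from h import *
delta([.3962,-.25696,.079])
C=cam('wrist','w2.png')
E
```

```text
delta [-0.008 -0.003  0.008] yaw 0.002 t 1.85 p [ 0.3987 -0.2575  0.0815] w 0.08556086528307522 F [0.4 0.3 0.3] 0.0
```

View pics/w2.png

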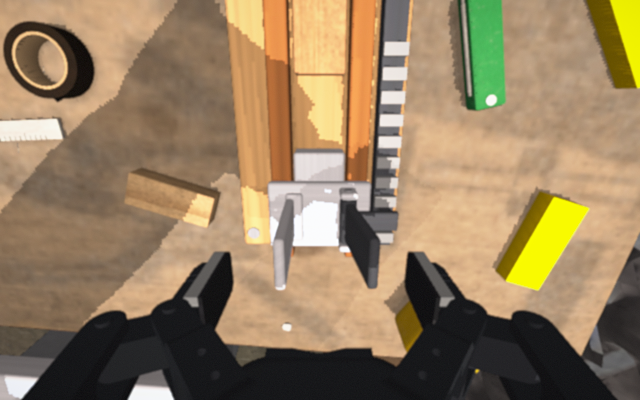

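The wrist view shows both plates, left (285,240) and lever (362,240), between the open pads at (222,290) and (415,290). I check the pads' world position by depth before closing.

```bash
python3 - <<'E'
from h import *
C=cam('wrist');P=pts(C);J=np.stack([(P-[.4943,-.2462,0])@EX,(P-[.4943,-.2462,0])@EY,P[...,2]],-1)*1000
for uv in[(225,258),(225,280),(200,300),(418,258),(418,280),(440,290),(285,200),(281,275),(281,285),(350,200),(372,280),(376,270)]: print(uv,J[uv[1],uv[0]].round(1))
delta([.3962,-.25696,.079])
E
```

```text
(225, 258) [-86.5  41.3 132.5]
(225, 280) [-96.1  41.4 135.5]
(200, 300) [-86.7  41.7 162.1]
(418, 258) [-85.7 -46.3 134.2]
(418, 280) [-90.6 -43.7 144. ]
(440, 290) [-85.9 -47.3 157.5]
(285, 200) [-86.1  22.2  52.7]
(281, 275) [-104.6   18.1  118.5]
(281, 285) [-110.7   18.3  118.5]
(350, 200) [-83.2 -23.   61.1]
(372, 280) [-108.   -29.5  118.1]
(376, 270) [-102.5  -31.5  117.2]
delta [-0.009 -0.002  0.009] yaw 0.002 t 1.95 p [ 0.3989 -0.2574  0.0816] w 0.08533447355747169 F [ 1.   0.3 -0.2] 0.0
```

Emit:
{"name": "jog_arm", "arguments": {
  "deltas": [
    {"delta_pos": [-0.006, 0, 0.008], "yaw": 0, "fingers": 0.75},
    {"delta_pos": [-0.006, 0, 0.008], "yaw": 0, "fingers": 0.6},
    {"delta_pos": [-0.006, 0, 0.008], "yaw": 0, "fingers": 0.5},
    {"delta_pos": [-0.006, 0, 0.008], "yaw": 0, "fingers": 0.42},
    {"delta_pos": [-0.006, 0, 0.008], "yaw": 0, "fingers": 0.42},
    {"delta_pos": [-0.006, 0, 0.008], "yaw": 0, "fingers": 0.42},
    {"delta_pos": [-0.006, 0, 0.008], "yaw": 0, "fingers": 0.42}
  ]
}}

```text
clock: 2.65
eef_pos: [0.3964, -0.2532, 0.0787]
tool_rot: [0.999, 0.053, 0.002, -0.003]
ft_force: [-2.3, 9.4, 14.9]
grip_width: 0.0367
grasp_force: 49.6
```

```bash
python3 - <<'E'
from h import *
delta([.3962,-.25696,.079])
g=np.array(bot.get_obs()['eef_pos'])+.045*EX; delta(g)
E
```

```text
delta [-0.002  0.012 -0.001] yaw 0.005 t 2.65 p [ 0.3964 -0.2532  0.0787] w 0.036742943341714324 F [-2.3  9.4 14.9] 49.60633342852816
delta [0.15  0.001 0.001] yaw 0.005 t 2.65 p [ 0.3964 -0.2532  0.0787] w 0.036742943341714324 F [-2.3  9.4 14.9] 49.60633342852816
```

```bash
python3 - <<'E'
from h import *
C=cam('wrist','w3.png');P=pts(C);J=np.stack([(P-[.4943,-.2462,0])@EX,(P-[.4943,-.2462,0])@EY,P[...,2]],-1)*1000
np.savez('w3.npz',J=J)
delta([.3962,-.25696,.079])
S=cam('scene');cv2.imwrite('pics/s3.png',cv2.resize(S[0]['image'][130:260,190:370,::-1],None,fx=4,fy=4))
E
```

```text
delta [-0.002  0.012 -0.001] yaw 0.005 t 2.7 p [ 0.3964 -0.2532  0.0787] w 0.0366422912179809 F [-0.6  8.8 15.1] 49.60244815098122
```

View pics/w3.png

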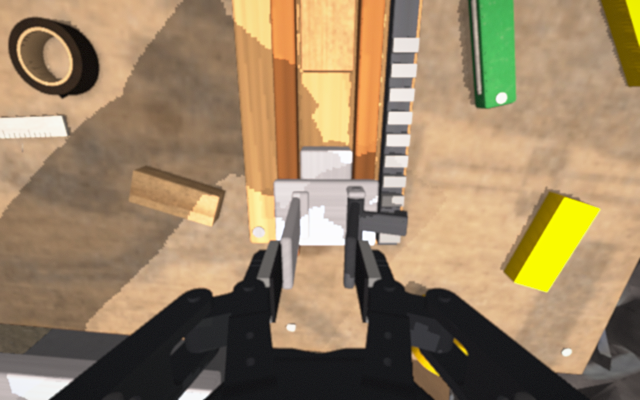

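The lever plate now stands upright at (352,240), parallel to the left plate at (292,240): squeezed. Now slide 45 mm.

Emit:
{"name": "jog_arm", "arguments": {
  "deltas": [
    {"delta_pos": [0.01, -0.006, -0.003], "yaw": 0, "fingers": 0.42},
    {"delta_pos": [0.04, -0.01, -0.004], "yaw": 0, "fingers": 0.42},
    {"delta_pos": [0.08, -0.01, -0.004], "yaw": 0, "fingers": 0.42},
    {"delta_pos": [0.12, -0.01, -0.004], "yaw": 0, "fingers": 0.42},
    {"delta_pos": [0.15, -0.01, -0.004], "yaw": 0, "fingers": 0.42},
    {"delta_pos": [0.15, -0.01, -0.004], "yaw": 0, "fingers": 0.42},
    {"delta_pos": [0.15, -0.01, -0.004], "yaw": 0, "fingers": 0.42},
    {"delta_pos": [0.15, -0.01, -0.004], "yaw": 0, "fingers": 0.42}
  ]
}}

```text
clock: 3.55
eef_pos: [0.4421, -0.2484, 0.0788]
tool_rot: [0.999, 0.052, 0.002, -0.0]
ft_force: [0.4, 0.3, 6.5]
grip_width: 0.0369
grasp_force: 47.6
```

```bash
python3 - <<'E'
from h import *
delta(np.array([.3964,-.2532,.0787])+.045*EX)
C=cam('wrist','w4.png');P=pts(C);J=np.stack([(P-[.4943,-.2462,0])@EX,(P-[.4943,-.2462,0])@EY,P[...,2]],-1)*1000
# column through trough: report z transitions
u0,v0=[int(x) for x in (325,100)]
for v in range(20,185): 
    a,b=J[v,u0],J[v+1,u0]
    if abs(a[2]-b[2])>6: print(v,a.round(1),b.round(1))
E
```

```text
delta [-0.003  0.     0.   ] yaw 0.003 t 3.55 p [ 0.4421 -0.2484  0.0788] w 0.03685377011389609 F [0.4 0.3 6.5] 47.571686217561364
139 [-1.1 -1.3 36.8] [-4.3 -1.7 19.1]
```

View pics/w4.png

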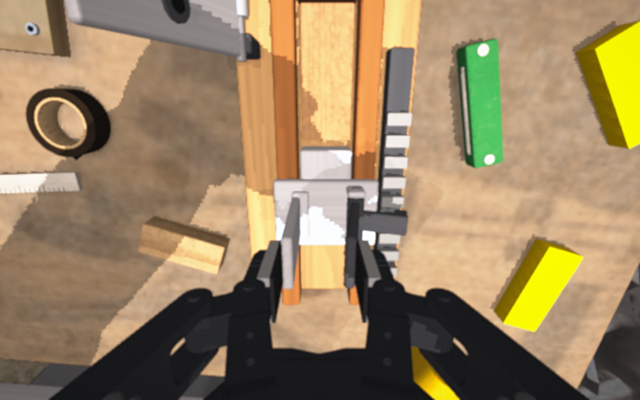

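The stop has moved: nose edge at (326,149), block end at (326,140), so about 7 mm of gap. Correct by 1 mm and release.

Emit:
{"name": "jog_arm", "arguments": {
  "deltas": [
    {"delta_pos": [-0.003, 0, 0], "yaw": 0, "fingers": 0.42},
    {"delta_pos": [-0.003, 0, 0], "yaw": 0, "fingers": 0.42},
    {"delta_pos": [-0.003, 0, 0], "yaw": 0, "fingers": 0.55},
    {"delta_pos": [-0.003, 0, 0], "yaw": 0, "fingers": 0.75},
    {"delta_pos": [-0.003, 0, 0], "yaw": 0, "fingers": 1},
    {"delta_pos": [-0.003, 0, 0], "yaw": 0, "fingers": 1},
    {"delta_pos": [-0.003, 0, 0], "yaw": 0, "fingers": 1},
    {"delta_pos": [-0.003, 0, 0], "yaw": 0, "fingers": 1},
    {"delta_pos": [-0.003, 0, 0], "yaw": 0, "fingers": 1},
    {"delta_pos": [-0.003, 0, 0], "yaw": 0, "fingers": 1}
  ]
}}

```text
clock: 4.6
eef_pos: [0.439, -0.2485, 0.0781]
tool_rot: [0.999, 0.052, 0.0, -0.0]
ft_force: [0.4, -0.2, 0.5]
grip_width: 0.0853
grasp_force: 0.0
```

```bash
python3 - <<'E'
from h import *
delta([.4415,-.2484,.2])
C=cam('wrist','w5.png');P=pts(C);J=np.stack([(P-[.4943,-.2462,0])@EX,(P-[.4943,-.2462,0])@EY,P[...,2]],-1)*1000
for u0 in(315,325):
  for v in range(120,185): 
    a,b=J[v,u0],J[v+1,u0]
    if abs(a[2]-b[2])>6: print(v,a.round(1),b.round(1))
m=(J[...,2]>70)&(J[...,2]<125)&(abs(J[...,1])<39)&(J[...,0]>-80)&(J[...,0]<-30)
n,l,s,c=cv2.connectedComponentsWithStats(m.astype('uint8'))
for i in range(1,n):
    if s[i][4]>150: q=J[l==i]; print(s[i],np.percentile(q,[1,50,99],axis=0).round(1).tolist())
E
```

```text
delta [ 0.008  0.    -0.406] yaw 0.003 t 4.6 p [ 0.439  -0.2485  0.0781] w 0.08529472212342142 F [ 0.4 -0.2  0.5] 0.0
135 [-1.5  5.9 36.5] [-4.4  6.1 18.9]
135 [-1.4 -1.1 36.7] [-4.7 -1.5 16.9]
145 [-10.   -1.4  27.2] [-9.7 -1.2 33.4]
[ 281  202   19   86 1211] [[-68.1, 16.2, 71.6], [-48.5, 18.2, 116.2], [-39.5, 22.1, 119.3]]
[ 354  203   38   84 1991] [[-68.3, -32.2, 71.3], [-51.2, -25.9, 105.8], [-39.7, -20.5, 118.5]]
```

View pics/w5.png

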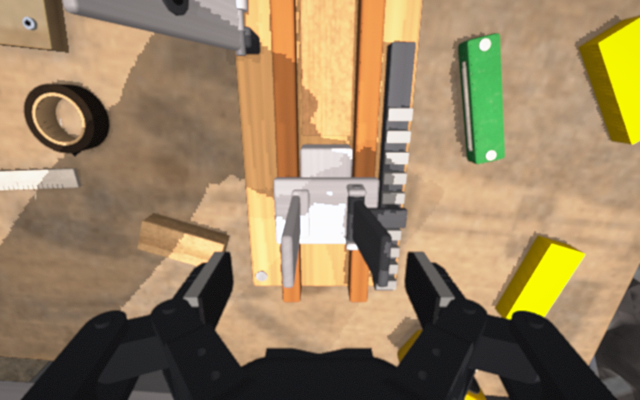

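Lever out again at (372,245), with its outer face at -32.2 mm as at the start. The plate shift is 45.0 mm and the gap about 8 mm, so it is locked. Next I find where the leaf is and whether the approach on its left is clear.

```bash
python3 - <<'E'
from h import *
for n in('top','scene'):
    P=np.load(n+'.npz')['P'];J=np.stack([(P-[.4943,-.2462,0])@EX,(P-[.4943,-.2462,0])@EY,P[...,2]],-1)*1000
    m=(J[...,2]>55)&(J[...,2]<170)&(J[...,0]>30)&(J[...,0]<140)&(J[...,1]>40)&(J[...,1]<105); q=J[m]
    print(n,len(q),np.percentile(q,[1,50,99],axis=0).round(1).tolist()); 
    for lo in(60,100,140,146): k=q[(q[:,2]>lo)&(q[:,2]<lo+8)]; print(lo,len(k),k.mean(0) if len(k) else'',np.percentile(k[:,:2],[2,98],axis=0).round(1).tolist() if len(k) else '')
    m=(J[...,2]>20)&(J[...,2]<300)&(J[...,0]>30)&(J[...,0]<135)&(J[...,1]>105)&(J[...,1]<200); q=J[m]
    print('obst',len(q),np.percentile(q,[1,50,100],axis=0).round(1).tolist() if len(q) else'')
o=np.array([.4943,-.2462,0])
for nm,x,y,z in[('lift',-53,-.7,.24),]:
    g=o+EX*x/1e3+EY*y/1e3; g[2]=z; print(nm,g); delta(g)
E
```

```text
top 938 [[50.1, 52.6, 55.8], [88.0, 71.6, 106.8], [128.5, 90.4, 149.4]]
60 70 [87.02536451 55.88742478 63.81289884] [[50.2, 53.7], [125.9, 58.9]]
100 101 [ 88.35181975  70.10579931 104.20040502] [[50.3, 66.9], [127.6, 73.6]]
140 54 [ 86.93601984  86.18563636 144.47551613] [[68.7, 82.8], [104.5, 91.2]]
146 47 [ 89.61751852  88.37943945 148.36982244] [[76.4, 84.9], [103.2, 91.2]]
obst 175 [[82.3, 134.3, 20.4], [110.6, 170.7, 72.2], [133.4, 199.8, 84.3]]
scene 1269 [[50.4, 50.5, 55.8], [87.7, 67.4, 100.9], [129.1, 86.1, 148.5]]
60 107 [89.13750382 54.68786327 63.98551393] [[51.1, 51.2], [128.2, 58.3]]
100 124 [ 86.35169673  68.91080187 104.14295799] [[51.0, 64.9], [127.7, 73.3]]
140 48 [ 86.73553409  83.91372256 143.78507784] [[51.7, 80.6], [105.4, 87.9]]
146 26 [ 88.61235946  85.54747826 148.32344094] [[75.8, 82.7], [104.8, 88.8]]
obst 71 [[70.9, 155.9, 20.0], [110.3, 190.4, 59.9], [134.8, 199.7, 75.2]]
lift [ 0.44164736 -0.25229835  0.24      ]
delta [ 0.008  0.013 -0.54 ] yaw 0.003 t 4.65 p [ 0.439  -0.2486  0.0781] w 0.08539442927166252 F [-0.   0.2  0.9] 0.0
```

Emit:
{"name": "jog_arm", "arguments": {
  "deltas": [
    {"delta_pos": [0, 0, -0.16], "yaw": 0, "fingers": 1},
    {"delta_pos": [0, 0, -0.32], "yaw": 0, "fingers": 1},
    {"delta_pos": [0, 0, -0.48], "yaw": 0, "fingers": 1},
    {"delta_pos": [0, 0, -0.54], "yaw": 0, "fingers": 1},
    {"delta_pos": [0.11, -0.11, -0.54], "yaw": 0, "fingers": 0.6},
    {"delta_pos": [0.22, -0.22, -0.54], "yaw": 0, "fingers": 0.3},
    {"delta_pos": [0.34, -0.34, -0.54], "yaw": 0, "fingers": 0},
    {"delta_pos": [0.478, -0.457, -0.54], "yaw": 0, "fingers": 0},
    {"delta_pos": [0.478, -0.457, -0.54], "yaw": 0, "fingers": 0},
    {"delta_pos": [0.478, -0.457, -0.54], "yaw": 0, "fingers": 0},
    {"delta_pos": [0.478, -0.457, -0.54], "yaw": 0, "fingers": 0}
  ]
}}

```text
clock: 5.75
eef_pos: [0.5666, -0.098, 0.2399]
tool_rot: [0.999, 0.052, -0.001, 0.0]
ft_force: [0.3, -0.8, -0.2]
grip_width: 0.0001
grasp_force: 0.0
```

```bash
python3 - <<'E'
from h import *
o=np.array([.4943,-.2462,0])
p=np.array(bot.get_obs()['eef_pos'])-o; print('jig',p@EX,p@EY,p[2])
for y in(.14,.027): g=o+.088*EX+y*EY; g[2]=.125; delta(g)
C=cam('wrist');P=pts(C);J=np.stack([(P-o)@EX,(P-o)@EY,P[...,2]],-1)*1000
E
```

```text
jig 0.0870402210960548 0.14005381668968145 0.2398538610030441
delta [0.004 0.    0.383] yaw 0.002 t 5.75 p [ 0.5666 -0.098   0.2399] w 9.636646659745968e-05 F [ 0.3 -0.8 -0.2] 0.0
delta [0.003 0.377 0.383] yaw 0.002 t 5.75 p [ 0.5666 -0.098   0.2399] w 9.636646659745968e-05 F [ 0.3 -0.8 -0.2] 0.0
```

Emit:
{"name": "jog_arm", "arguments": {
  "deltas": [
    {"delta_pos": [0.003, 0, 0.14], "yaw": 0, "fingers": 0},
    {"delta_pos": [0.003, 0, 0.28], "yaw": 0, "fingers": 0},
    {"delta_pos": [0.003, 0, 0.383], "yaw": 0, "fingers": 0},
    {"delta_pos": [0.003, 0, 0.383], "yaw": 0, "fingers": 0},
    {"delta_pos": [0.003, 0.04, 0.383], "yaw": 0, "fingers": 0},
    {"delta_pos": [0.003, 0.08, 0.383], "yaw": 0, "fingers": 0},
    {"delta_pos": [0.003, 0.11, 0.383], "yaw": 0, "fingers": 0},
    {"delta_pos": [0.003, 0.14, 0.383], "yaw": 0, "fingers": 0},
    {"delta_pos": [0.003, 0.17, 0.383], "yaw": 0, "fingers": 0},
    {"delta_pos": [0.003, 0.2, 0.383], "yaw": 0, "fingers": 0}
  ]
}}

```text
clock: 6.8
eef_pos: [0.5748, -0.158, 0.1255]
tool_rot: [0.999, 0.052, 0.0, 0.0]
ft_force: [-0.5, -0.1, 0.6]
grip_width: 0.0001
grasp_force: 0.0
```

```bash
python3 - <<'E'
from h import *
o=np.array([.4943,-.2462,0])
ob=bot.get_obs();p=np.array(ob['eef_pos'])-o; print('jig',p@EX,p@EY,p[2],ob['ft_force'])
for n in('scene','wrist'):
    C=cam(n,'l_'+n+'.png');P=pts(C);J=np.stack([(P-o)@EX,(P-o)@EY,P[...,2]],-1)*1000
    for lo in(60,90,110):
        m=(J[...,2]>lo)&(J[...,2]<lo+8)&(J[...,0]>50)&(J[...,0]<75)&(J[...,1]>20)&(J[...,1]<105); q=J[m]; print(n,lo,len(q),np.median(q,0) if len(q) else '')
cv2.imwrite('pics/l1.png',cv2.resize(cv2.imread('pics/l_scene.png')[70:250,200:400],None,fx=3,fy=3))
E
```

```text
jig 0.08903144793068764 0.0795827848956895 0.1255181969363884 [-0.52886482 -0.11245388  0.64528853]
scene 60 35 [62.44488929 54.69577528 64.36251311]
scene 90 36 [60.99031692 65.41958113 93.92726866]
scene 110 35 [ 61.89900461  72.31613914 113.90634191]
wrist 60 60 [63.7589781  54.14442854 64.17556243]
wrist 90 32 [69.69229211 63.88170581 95.19743408]
wrist 110 0
```

View pics/l1.png

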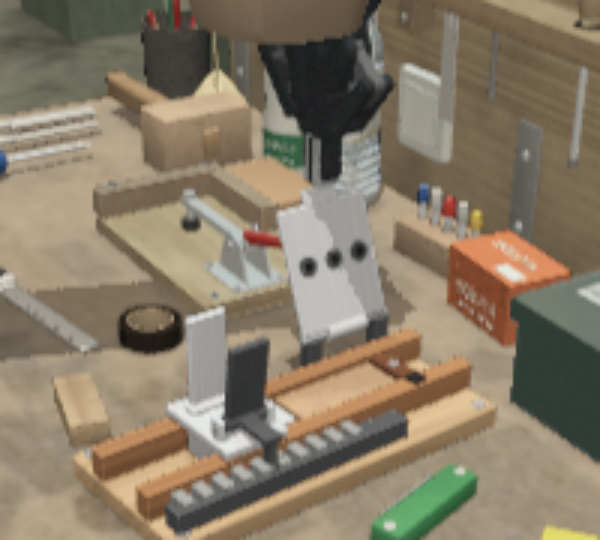

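The scene crop shows the fingers ending at the plate's upper edge (325,185), the plate still open. Force is zero, so I check finger depth against the plate.

```bash
python3 - <<'E'
from h import *
o=np.array([.4943,-.2462,0])
C=cam('scene');P=pts(C);J=np.stack([(P-o)@EX,(P-o)@EY,P[...,2]],-1)*1000
im=C[0]['image']
u=200+325//3
for v in range(108,160,2): print(v,J[v,u].round(0),im[v,u])
for v in (118,122,126): print(v,[J[v,x].round(0).tolist() for x in range(298,320,3)])
C=cam('top');P=pts(C);J=np.stack([(P-o)@EX,(P-o)@EY,P[...,2]],-1)*1000
m=(J[...,2]>55)&(J[...,0]>45)&(J[...,0]<75)&(J[...,1]>20)&(J[...,1]<105)&(J[...,2]<150);q=J[m]
print(len(q),np.polyfit(q[:,2],q[:,1],1) if len(q)>10 else '')
E
```

```text
108 [ 78.  64. 214.] [29 32 32]
110 [ 78.  63. 210.] [33 33 34]
112 [ 78.  64. 205.] [31 31 33]
114 [ 81.  67. 199.] [30 32 33]
116 [ 81.  66. 195.] [28 30 31]
118 [ 83.  70. 189.] [30 31 32]
120 [ 84.  70. 184.] [34 36 36]
122 [ 82.  67. 181.] [34 35 35]
124 [ 82.  68. 177.] [37 39 40]
126 [ 82.  68. 172.] [32 33 34]
128 [ 83.  69. 167.] [30 32 33]
130 [ 82.  68. 163.] [58 60 58]
132 [ 87.  73. 155.] [138 137 133]
134 [ 96.  85. 144.] [158 157 154]
136 [ 94.  82. 141.] [158 156 154]
138 [ 93.  80. 137.] [159 157 154]
140 [ 93.  81. 132.] [159 157 154]
142 [ 93.  80. 128.] [158 156 153]
144 [ 91.  78. 124.] [157 155 152]
146 [ 90.  76. 120.] [174 173 169]
148 [ 88.  74. 117.] [192 190 187]
150 [ 87.  73. 113.] [194 192 188]
152 [ 86.  71. 109.] [195 193 190]
154 [ 83.  67. 106.] [185 183 180]
156 [ 83.  67. 101.] [141 141 139]
158 [82. 66. 97.] [191 189 186]
118 [[312.0, 408.0, 36.0], [84.0, 95.0, 181.0], [78.0, 76.0, 188.0], [82.0, 72.0, 189.0], [88.0, 68.0, 189.0], [95.0, 67.0, 187.0], [295.0, 300.0, 72.0], [306.0, 300.0, 70.0]]
122 [[306.0, 400.0, 27.0], [83.0, 93.0, 173.0], [78.0, 77.0, 179.0], [83.0, 72.0, 179.0], [86.0, 66.0, 181.0], [94.0, 65.0, 179.0], [296.0, 300.0, 60.0], [304.0, 297.0, 59.0]]
126 [[311.0, 406.0, 11.0], [81.0, 91.0, 165.0], [77.0, 75.0, 171.0], [82.0, 71.0, 171.0], [86.0, 66.0, 172.0], [96.0, 68.0, 169.0], [295.0, 300.0, 48.0], [306.0, 299.0, 46.0]]
300 [ 0.37516975 31.73646447]
```

By depth, the visible fingertips end at z≈157 mm, above the plate's edge (148 mm). So the tips stand about 32 mm higher than the TCP reading (in w2 they were also high, at z 132). Back out left, go 32 mm lower, push again.

Emit:
{"name": "jog_arm", "arguments": {
  "deltas": [
    {"delta_pos": [0, -0.12, 0], "yaw": 0, "fingers": 0},
    {"delta_pos": [0, -0.2, 0], "yaw": 0, "fingers": 0},
    {"delta_pos": [0, -0.2, 0], "yaw": 0, "fingers": 0},
    {"delta_pos": [0, -0.2, 0.105], "yaw": 0, "fingers": 0},
    {"delta_pos": [0, -0.2, 0.105], "yaw": 0, "fingers": 0},
    {"delta_pos": [0, -0.15, 0.105], "yaw": 0, "fingers": 0},
    {"delta_pos": [0, -0.1, 0.105], "yaw": 0, "fingers": 0},
    {"delta_pos": [0, -0.05, 0.105], "yaw": 0, "fingers": 0},
    {"delta_pos": [0, -0.02, 0.105], "yaw": 0, "fingers": 0},
    {"delta_pos": [0, 0.01, 0.105], "yaw": 0, "fingers": 0},
    {"delta_pos": [0, 0.01, 0.105], "yaw": 0, "fingers": 0}
  ]
}}

```text
clock: 8.1
eef_pos: [0.575, -0.1618, 0.0938]
tool_rot: [0.999, 0.051, 0.0, 0.0]
ft_force: [-0.3, 0.3, 0.4]
grip_width: 0.0003
grasp_force: 0.0
```

```bash
cat > leaf.py <<'E'
from h import *
o=np.array([.4943,-.2462,0])
ob=bot.get_obs();p=np.array(ob['eef_pos'])-o; print('t',ob['clock'],'jig',p@EX,p@EY,p[2],ob['ft_force'].round(1))
C=cam('scene','lf.png');P=pts(C);J=np.stack([(P-o)@EX,(P-o)@EY,P[...,2]],-1)*1000
m=(J[...,2]>55)&(J[...,0]>45)&(J[...,0]<125)&(J[...,1]>-60)&(J[...,1]<105)&(J[...,2]<140)&(C[0]['image'].min(-1)>110);q=J[m]
if len(q)>30: s=np.polyfit(q[:,2],q[:,1],1); print(len(q),s,'theta',np.pi/2+np.arctan(s[0]))
else: print('no plate up',len(q))
E
python3 leaf.py
```

```text
t 8.1 jig 0.0888390295375512 0.07576176574297096 0.09380370092055682 [-0.3  0.3  0.4]
893 [ 0.05621236 45.92321074] theta 1.6269495911626806
```

The plate now stands at 1.63 rad. Push on past upright, then back off.

Emit:
{"name": "jog_arm", "arguments": {
  "deltas": [
    {"delta_pos": [0, 0.02, 0], "yaw": 0, "fingers": 0},
    {"delta_pos": [0, 0.04, 0], "yaw": 0, "fingers": 0},
    {"delta_pos": [0, 0.06, 0], "yaw": 0, "fingers": 0},
    {"delta_pos": [0, 0.075, 0], "yaw": 0, "fingers": 0},
    {"delta_pos": [0, 0.075, 0], "yaw": 0, "fingers": 0},
    {"delta_pos": [0, 0, 0], "yaw": 0, "fingers": 0},
    {"delta_pos": [0, -0.1, 0], "yaw": 0, "fingers": 0},
    {"delta_pos": [0, -0.2, -0.1], "yaw": 0, "fingers": 0},
    {"delta_pos": [0, -0.2, -0.25], "yaw": 0, "fingers": 0},
    {"delta_pos": [0, -0.2, -0.4], "yaw": 0, "fingers": 0},
    {"delta_pos": [0, -0.2, -0.4], "yaw": 0, "fingers": 0}
  ]
}}

```text
clock: 9.25
eef_pos: [0.5725, -0.1004, 0.2214]
tool_rot: [0.999, 0.053, 0.007, 0.002]
ft_force: [-0.5, -0.9, 0.4]
grip_width: -0.0001
grasp_force: 0.0
```

```bash
python3 leaf.py; python3 -c "
import cv2;cv2.imwrite('pics/l2.png',cv2.resize(cv2.imread('pics/lf.png')[70:250,200:400],None,fx=3,fy=3))"
```

```text
t 9.25 jig 0.0926787371723368 0.13711087062391228 0.22141137599711128 [-0.5 -0.9  0.4]
no plate up 1
```

View pics/l2.png

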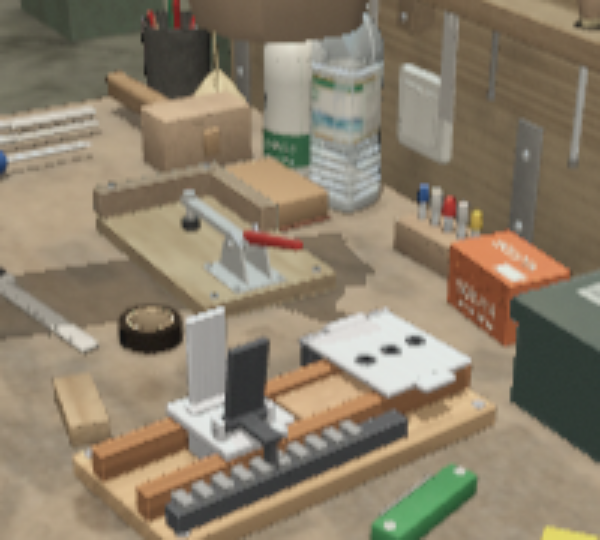

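The plate lies flat over the block at (385,350), the stop is locked with its lever out at (248,385), and the arm is clear. Let it settle and check numerically before handing in.

Emit:
{"name": "jog_arm", "arguments": {
  "deltas": [
    {"delta_pos": [0, 0, -0.05], "yaw": 0, "fingers": 0},
    {"delta_pos": [0, 0, -0.05], "yaw": 0, "fingers": 0},
    {"delta_pos": [0, 0, -0.05], "yaw": 0, "fingers": 0},
    {"delta_pos": [0, 0, -0.05], "yaw": 0, "fingers": 0},
    {"delta_pos": [0, 0, -0.05], "yaw": 0, "fingers": 0}
  ]
}}

```text
clock: 9.8
eef_pos: [0.568, -0.1003, 0.2274]
tool_rot: [0.999, 0.052, -0.001, -0.0]
ft_force: [0.1, 0.3, -0.3]
grip_width: 0.0002
grasp_force: 0.0
```

```bash
python3 - <<'E'
from h import *
o=np.array([.4943,-.2462,0])
C=cam('scene');P=pts(C);J=np.stack([(P-o)@EX,(P-o)@EY,P[...,2]],-1)*1000
m=(J[...,2]>42)&(J[...,2]<70)&(J[...,0]>52)&(J[...,0]<122)&(J[...,1]>-45)&(J[...,1]<45);q=J[m]
s=np.polyfit(q[:,1],q[:,2],1);print(len(q),s)
if abs(s[0])<.05: print(bot.job_done())
E
```

```text
667 [-2.99009746e-04  5.09267524e+01]
the job is handed in; nothing more can be done
None
```

The job is handed in at 9.8 s with no verdict shown: the stop is locked at its 45 mm notch with about 8 mm of gap to the block, the drill plate fell shut and measures flat, and the arm is clear.

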